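Set the soap slicer's end stop against its backlash and load the bar

TASK

Set the soap slicer to the red mark for the next batch: crank the handwheel clockwise until the stop's black pointer has gone clearly past the red mark, then crank back until the pointer stands on the mark, so that the slack of the worn nut is taken up against the push of the soap; if you come back too far, wind out past the mark and return again. Then push the cream soap bar along its trough squarely up against the stop and lean on it for a moment with about 10 N, feeling for it and never over 18 N, which would bruise the fresh soap: the stop must not give and the pointer must still stand on the mark. Move the stop only with the handwheel, leave the things lying round the slicer where they are, and let go of everything at the end.

Things in the scene. Friction and masses are not known exactly. Their poses are not given: they have to be found in the camera images.
- slicer: wooden soap slicer, fixed on the table: board 300 x 160 mm. Origin: table height, middle of the slicer; x runs along the trough from the crank end (near the robot) to the stop end, y left, z up; turned by up to 0.22 rad. Screw line at y -42, z 85 mm, between bearing blocks (tops z 101) at x -140 and 135; black handwheel at x -168 to -189, its handle from x -188 to -254
- trough_mouth (a point): middle of the trough's floor at its open front end, 28 mm above the table (slicer x -150, y 35 mm). From here the trough runs 290 mm along slicer x, 54 mm wide inside, walls 12 mm thick with tops 56 mm above the table. The blade slot crosses it 180 mm in, between four thin steel posts on the walls, 88 mm above the table (172 to 188 mm in)
- handwheel (a joint): turn of the black handwheel (upright disc, 100 mm across) in rad, unlimited, stays where left; grows clockwise seen from the robot (right-handed about slicer x). At 0 the handle is above the axis; at angle a at slicer y = -42 - 38 sin(a), z = 85 + 38 cos(a) mm. Clockwise moves the stop along +x, 16 mm a turn; on reversing, the worn nut has 6 mm (0.37 turn) of slack. Takes 2 to 5 N at the handle
- crank_grip (a point): middle of the grip of the revolving black handle: a barrel 20 mm across, 66 mm long, along slicer x, 38 mm from the wheel's axis; this point is 48 mm in front of the disc, the handle's end 24 mm farther. It spins freely on its pin, so it can be pinched from above, fingers closing along slicer y, and led round the circle without turning the wrist
- wheel_centre (a point): the point on the handwheel's axis round which crank_grip circles (radius 38 mm, in the plane square to the slicer's x), 85 mm above the table
- stop (a joint): travel of the aluminium end stop along the slicer's x in m, 0 (nearest the blade slot) to 0.045; it slides stiffly (2 N of friction) and, while the slack is not taken up, gives way by up to 6 mm when pushed
- stop_pointer (a point): tip of the stop's black pointer, over the aluminium scale on the left trough wall, 61 mm above the table; at stop travel 0 it is at slicer x = 44 mm
- stop_face (a point): centre of the stop's upright face against which the soap bears (50 mm wide, 46 mm high, looking along the slicer's -x, 4 mm in front of the pointer), 50.5 mm above the table
- red_mark (a point): tip of the thin tooth of the red clip on the outside of the left trough wall, beside the scale: the pointer is on the mark when both have the same slicer x. It lies 18 to 30 mm of stop travel from the stop's inner end; x axis along the slicer's x. The clip is fixed
- soap_centre (a point): centre of the loose cream soap bar, 80 mm long (along the trough), 50 wide, 45 high, 0.14 to 0.28 kg, lying in the trough (top 73 mm above the table, 17 above the walls), at first well short of the stop. Its rear end, 40 mm towards the robot, can be pushed by closed fingers let down into the trough behind it. It touches the stop when its centre is 40 mm from stop_face along slicer x
- wick_tin: bystander: grey screw tin, 62 mm across, 42 mm high, right of the slicer; origin at its underside
- scent_bottle: bystander: small brown dropper bottle with a black cap, 29 mm across, 72 mm high, right of the slicer; origin at its underside
- heart_mould: bystander: ivory heart mould, 50 x 55 x 44 mm, right of the slicer; origin at its underside
- blade_cutter: bystander: the slicer's hand blade, a steel plate 90 x 85 mm with a dark wooden back bar 100 mm long and 24 mm high, lying on the table right of the slicer; origin at its underside
There are look-alikes about, which are no part of the job. What is shaped like the part that bears soap_centre but purple or yellow is not meant.

How it is judged:
On the way, in this order (a step that is already met when the one before it is completed fails the run):
1. the stop has been wound out past the red mark, its pointer more than 3 mm beyond it (x of stop_pointer in the frame of red_mark above 0.003 m), for 0.1 s.
2. the stop has been wound back and stands at rest with its pointer within 2 mm of the mark, the soap not yet pressing on it (x of stop_pointer in the frame of red_mark between -0.002 and 0.002 m and velocity of joint stop between -0.002 and 0.002 m/s and contact force between soap and stop below 1 N), for 0.4 s.
3. the soap is pressed against the stop with more than 6 N for 0.3 s while the pointer stays within 2 mm of the mark (x of stop_pointer in the frame of red_mark between -0.002 and 0.002 m and contact force between soap and stop above 6 N), for 0.3 s.
At the end, for the whole second after the job is handed in: the stop rests with its pointer within 2 mm of the red mark and the soap bar lies at rest and flat in the trough with its end against the stop (gap under 2 mm), everything released (x of stop_pointer in the frame of red_mark between -0.002 and 0.002 m and velocity of joint stop between -0.002 and 0.002 m/s and x of soap_centre in the frame of stop_face between -0.042 and -0.036 m and y of soap_centre in the frame of stop_face between -0.005 and 0.005 m and z of soap_centre in the frame of stop_face between -0.005 and 0.005 m and linear speed of soap below 0.01 m/s and angle between soap_centre's own z axis and vertical below 0.05 rad); the robot touches nothing.
It fails at once if the soap is pressed against the stop with more than 18 N (contact force between soap and stop above 18 N).
It fails at once if the robot touches the stop (contact force between any of the fingers, the arm and stop above 2 N).
It fails at once if a thing lying round the slicer is moved more than 15 mm (distance of any of wick_tin, scent_bottle, heart_mould, blade_cutter from where it was at the start of the episode above 0.015 m).
It also fails if it takes over 72 s, if anything falls off the work surface, if the arm or the gripper's body presses on something with over 40 N, if the wrist force passes 120 N, or if a joint passes its speed limit or range.

ROBOT

A 7-joint arm with a two-finger parallel gripper is mounted at the origin on a cart in front of the work surface, level with it; the furniture and walls round the work are solid. World frame = base frame: x ahead of the robot, y to its left, z up, the work surface at z = 0. Lengths are in m, angles in rad, forces in N, time in s.
With the tool pointing down it reaches from about 0.35 to 0.775 m from the base axis. Payload 3.1 kg.
Tool frame: the origin (TCP) lies between the finger pads; the fingertips stand ahead of it and the grasp point (between the pads) is the TCP (r.nose_length is the z of the fingertips in the tool frame, in m); z points along the fingers, y is the line along which they close (so a half turn about z gives the same grasp; the last joint's range is limited). The gripper opens to 85 mm and grips with 20 to 120 N. Pads are 22 mm wide; open, the fingers measure 114 mm over their backs; the gripper's body (76 mm by 85 mm) begins 54 mm behind the grasp point. The pads swing forward as they close: fully open they stand 13 mm farther back than shut.
Start: joints at [1.185, 0.311, 0.014, 1.512, -0.004, 1.319, -0.027], TCP at [0.185, -0.518, 0.25] pointing down, gripper open.
Joint ranges: [-2.7, 2.7], [-0.3, 1.91], [-1.27, 1.3], [0.12, 2.57], [-1.44, 4.58], [0.2, 2.03], [-3.05, 3.05]. Speed limits (rad/s): [2.79, 2.79, 3.14, 3.14, 3.14, 3.14, 3.14].

INTERFACE

Orientations are given as a rotation vector (axis times angle).
In Python, from plant import r gives the robot as it stands. Calls block until the motion is done:
- r.reach(position, orientation): joint-space move of the TCP to a pose.
- r.line_to(position, attitude=None, speed=0.15): straight line of the TCP; attitude=None keeps the orientation; speed is the mean speed in m/s.
- r.set_joints(angles): joint-space move.
- r.move_gripper(opening): finger opening in m; the grip force is fixed at half the most; returns when the fingers have stopped.
- r.wait(seconds).
- r.ik(position, orientation): joint angles nearest the present ones, or None.
- r.camera(name): name is "scene" or "side" or "wrist"; returns (picture, depth): 420x560x3 uint8, red, green, blue; 420x560 float32, m along the optical axis (not along the pixel's ray), 0 where there is no reading.
- r.get_calibration(name): a dict with "fx", "fy", "cx", "cy" (pixels), "R" (3x3) and "t" (3): a world point X has camera coordinates R X + t; the wrist camera has in their place "mount" (4x4, takes a point from camera to tool coordinates, whose origin is the TCP and whose axes are the flange's). Camera axes: x right, y down, z forward; pixel columns grow to the right and rows downward; lengths in m; the calibration is good to about 2 mm. A picture is of the moment at which its call begins: read the wrist's pose just before it. get_calibration takes no time and is no camera call.
A pose or a line that the arm cannot do raises r.MotionError and nothing moves.
- r.close_job(): hands the job in; it is judged then, once.
Readings, each from a call of its own:
- r.read_t(): time.
- r.read_joint_pos(): joint angles.
- r.read_dq(): joint speeds.
- r.read_effort(): joint torques, N m.
- r.read_eef_pos(): TCP position.
- r.read_ee_rot(): TCP orientation.
- r.read_wrist_force(): force on the tool from outside, world axes, zero at the start.
- r.read_torque(): the same for the moment, N m.
- r.read_gripper_width(): finger opening in m.
- r.read_gripper_force(): force on a finger pad.
Only numpy, scipy, OpenCV 4.12 (cv2) and the standard library are available. Lean on these libraries where they do the work, as an engineer would, in place of code of your own. Each camera call takes 0.05 s, during which the arm holds its last target. There are 200 camera calls.

## Working session

There is one attempt and no reset: what is moved stays moved. The work goes in short steps, each a Python script; the robot and the scene stay as the last script left them, time stands still between calls to the robot, and variables do not carry over. Pictures are saved under pics/ and viewed, at most 10 in all, crops included, and the job is handed in when it is done.

```bash
ls; mkdir -p pics; python3 - <<'E'
from plant import r
import cv2,numpy as np
for n in ["scene","side"]:
    p,d=r.camera(n); cv2.imwrite(f"pics/{n}0.png",p[:,:,::-1]); np.savez(f"{n}0.npz",p=p,d=d)
    c=r.get_calibration(n); print(n,c["fx"],c["cx"],c["cy"],np.round(-c["R"].T@c["t"],3),np.round(c["R"],2).tolist())
print(r.read_t(),r.read_eef_pos(),r.read_ee_rot(),r.nose_length,r.read_wrist_force())
E
```

```text
pics
scene 408.17248631488644 279.2005857424562 206.6546057533756 [0.16  0.232 0.764] [[-0.57, -0.82, 0.01], [-0.64, 0.43, -0.64], [0.52, -0.37, -0.77]]
side 429.2947768093528 277.52383418318266 213.0964671603112 [ 0.434 -0.887  0.633] [[0.98, -0.19, 0.01], [-0.09, -0.54, -0.84], [0.16, 0.82, -0.55]]
0.1 [ 0.18521267 -0.51721742  0.24931527] [-3.09316376e+00 -5.37246899e-01  7.28127828e-04] 0.019 [-0.14689964 -0.48736064 -0.35809502]
```

View pics/scene0.png

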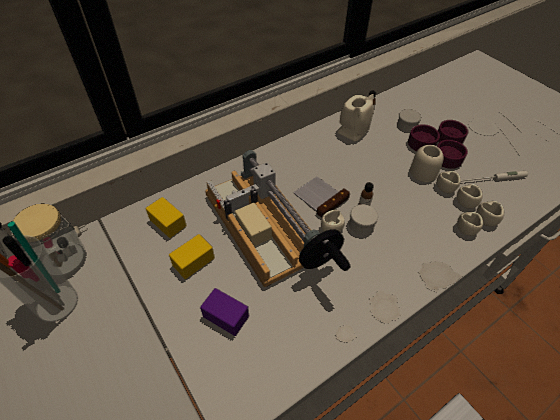

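View pics/side0.png

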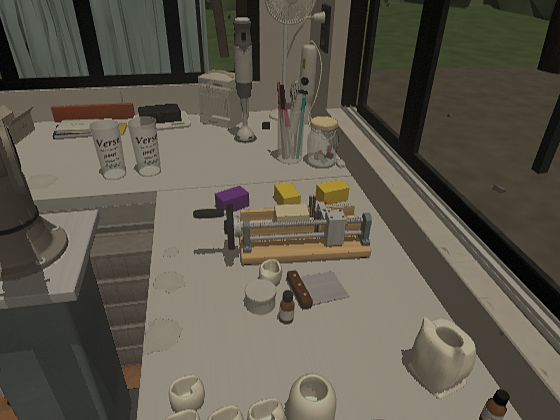

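The scene picture shows the slicer at (260,225), the handwheel at (320,247) with its handle at (342,262), the soap at (253,222), and the stop at (240,198). Purple and yellow decoys lie to the left. Next: a rough slicer pose from the cloud.

```bash
cat > h.py <<'E'
import numpy as np, cv2
from scipy.spatial.transform import Rotation as Ro
from plant import r
def cloud(d,c,T=None):
    v,u=np.mgrid[:420,:560]; X=np.dstack([(u-c["cx"])/c["fx"]*d,(v-c["cy"])/c["fy"]*d,d])
    if T is None: return (X-c["t"])@c["R"]
    return X@T[:3,:3].T+T[:3,3]
def tool():
    T=np.eye(4); T[:3,:3]=Ro.from_rotvec(r.read_ee_rot()).as_matrix(); T[:3,3]=r.read_eef_pos(); return T
def wrist(name):
    T=tool(); p,d=r.camera("wrist"); c=r.get_calibration("wrist"); W=T@np.array(c["mount"])
    cv2.imwrite(f"pics/{name}.png",p[:,:,::-1]); np.savez(f"{name}.npz",p=p,d=d,W=W)
    return p,cloud(d,c,W),W
E
python3 - <<'E'
from h import *
for n in ["scene","side"]:
    z=np.load(f"{n}0.npz"); p,d=z["p"].astype(int),z["d"]; X=cloud(d,r.get_calibration(n))
    roi=np.zeros(d.shape,bool)
    if n=="scene": roi[140:300,200:360]=1
    else: roi[175:265,190:380]=1
    hsv=cv2.cvtColor(z["p"],cv2.COLOR_RGB2HSV)
    m=roi&(d>0)&(X[...,2]>.050)&(X[...,2]<.061)&(hsv[...,0]>8)&(hsv[...,0]<22)&(hsv[...,1]>90)
    P=X[m]; print(n,len(P))
    rc=cv2.minAreaRect((P[:,:2]*1000).astype(np.float32)); print(rc,np.round(cv2.boxPoints(rc)))
    w=roi&(d>0)&(X[...,2]>.075)&(X[...,2]<.2)&(p.sum(2)<130)
    Q=X[w]; print(len(Q),Q.mean(0),Q.min(0),Q.max(0))
c=r.get_calibration("wrist");print(c)
E
```

```text
scene 968
((640.172119140625, -56.957725524902344), (131.20413208007812, 321.5672607421875), 89.31111907958984) [[ 479. -121.]
 [ 800. -124.]
 [ 802.    7.]
 [ 480.   11.]]
1303 [ 0.50804432 -0.09481363  0.11053497] [ 0.40542947 -0.15034192  0.07523374] [ 0.89434686 -0.00254785  0.13870495]
side 204
((652.8426513671875, -31.191940307617188), (298.605224609375, 105.65877532958984), 7.242805480957031) [[ 498.    2.]
 [ 511. -102.]
 [ 808.  -65.]
 [ 794.   40.]]
454 [ 0.48769924 -0.11944166  0.1132683 ] [ 0.40614468 -0.15622131  0.07532895] [ 0.78796656 -0.00923904  0.13579618]
{'fx': 304.69070775035146, 'fy': 304.69070775035146, 'cx': 281.58518108050544, 'cy': 214.42481617598, 'mount': array([[-5.07097565e-04, -9.59808973e-01, -2.80653662e-01,
         7.10312649e-02],
       [ 9.99999488e-01, -2.41001785e-04, -9.82640411e-04,
         1.45825284e-04],
       [ 8.75509050e-04, -2.80654017e-01,  9.59808604e-01,
        -1.24069376e-01],
       [ 0.00000000e+00,  0.00000000e+00,  0.00000000e+00,
         1.00000000e+00]])}
```

```bash
cat >> h.py <<'E'
def att(yaw): return (Ro.from_euler('z',yaw)*Ro.from_rotvec([np.pi,0,0])).as_rotvec()
E
python3 - <<'E'
from h import *
print(r.ik([.66,-.04,.28],att(.1)))
r.reach([.66,-.04,.28],att(.1)); r.wait(.3)
p,X,W=wrist("w1"); print(r.read_t(),r.read_joint_pos(),r.read_eef_pos(),W[:3,3])
E
```

```text
[ 0.27706167  0.5787276  -0.44433634  1.08585547  0.23760085  1.52411825
 -1.58430061]
2.85 [ 0.27744392  0.57864926 -0.44419376  1.08589627  0.23760825  1.52411158
 -1.58430698] [ 0.65996764 -0.04032835  0.28002179] [ 0.73069441 -0.03366686  0.40409906]
```

View pics/w1.png

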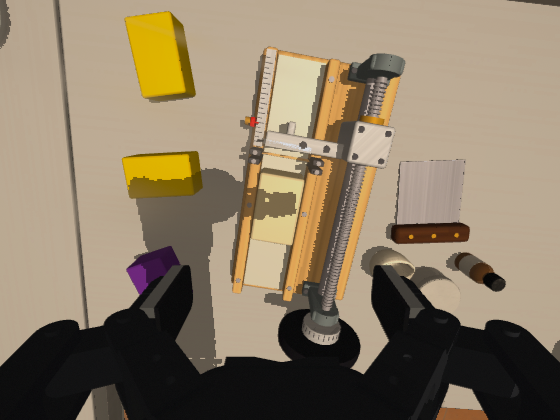

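The wrist picture shows the trough from (262,290) to (300,50), the soap at (277,208), the stop arm and pointer near (268,140), the red clip at (251,121), and the screw and wheel at (320,335). The stop is still short of the mark. I'll fit the slicer pose from this view.

```bash
python3 - <<'E'
from h import *
from scipy.optimize import minimize
z=np.load("w1.npz"); X=cloud(z["d"],r.get_calibration("wrist"),z["W"]); p=z["p"]; d=z["d"]
hsv=cv2.cvtColor(p,cv2.COLOR_RGB2HSV)
v,u=np.mgrid[:420,:560]
m=(d>0)&(X[...,2]>.052)&(X[...,2]<.060)&(u>225)&(u<345)&(v>40)&(v<305)
P=X[m][:,:2]; print(len(P))
# model: wall tops as two strips
def inside(q,s=.0015):
    x,y,a=q; c,sn=np.cos(a),np.sin(a); D=P-[x,y]; xs=D@[c,sn]; ys=D@[-sn,c]
    f=lambda t,lo,hi:1/(1+np.exp(-np.clip((t-lo)/s,-50,50)))/(1+np.exp(np.clip((t-hi)/s,-50,50)))
    return -(f(xs,-.15,.14)*(f(ys,.062,.074)+f(ys,-.004,.008))).sum()
best=min((minimize(inside,[x0,y0,a0],method="Nelder-Mead",options=dict(xatol=1e-5,fatol=1e-3,initial_simplex=[[x0,y0,a0],[x0+.01,y0,a0],[x0,y0+.01,a0],[x0,y0,a0+.04]])) for x0 in (.64,.66) for y0 in (-.08,-.06) for a0 in (-.03,.03,.1)),key=lambda o:o.fun)
print(best.x,best.fun)
x,y,a=best.x; Rz=np.array([[np.cos(a),-np.sin(a)],[np.sin(a),np.cos(a)]])
S=X.copy(); S[...,:2]=(X[...,:2]-[x,y])@Rz
np.save("S1.npy",S)
ss=S[m]; 
for lo,hi in ((.045,.09),(-.02,.02)):
    k=(ss[:,1]>lo)&(ss[:,1]<hi); print(np.percentile(ss[k],[1,5,50,95,99],axis=0).round(4).tolist())
h=hsv.astype(int)
red=((h[...,0]<6)|(h[...,0]>174))&(h[...,1]>150)&(h[...,2]>90)&(u>225)&(u<345)&(v<200)
print("red",red.sum(),S[red].min(0),S[red].max(0),np.argwhere(red).min(0),np.argwhere(red).max(0))
soap=(S[...,2]>.068)&(S[...,2]<.078)&(S[...,1]>.005)&(S[...,1]<.065)&(S[...,0]<.03)&(S[...,0]>-.16)
print("soap",soap.sum(),np.percentile(S[soap],[1,50,99],axis=0).round(4))
for lo,hi in ((.092,.106),):
    b=(S[...,2]>lo)&(S[...,2]<hi)&(S[...,1]<-.01)&(S[...,1]>-.08)&(abs(S[...,0])<.16); print("tops",np.percentile(S[b],[2,50,98],axis=0).round(4))
w=(S[...,0]<-.16)&(S[...,0]>-.2)&(abs(S[...,1]+.042)<.06)&(S[...,2]>.04); print("wheel",w.sum(),np.percentile(S[w],[2,50,98],axis=0).round(4))
big=cv2.resize(p[95:185,220:320],None,fx=7,fy=6,interpolation=cv2.INTER_CUBIC); cv2.imwrite("pics/c1.png",big[:,:,::-1])
# handle from scene/side cameras
for n in ["scene","side"]:
    q=np.load(f"{n}0.npz"); Y=cloud(q["d"],r.get_calibration(n)); Y[...,:2]=(Y[...,:2]-[x,y])@Rz
    k=(q["d"]>0)&(Y[...,0]<-.195)&(Y[...,0]>-.27)&(abs(Y[...,1]+.042)<.07)&(Y[...,2]>.03)&(Y[...,2]<.15)
    print(n,k.sum(),np.percentile(Y[k],[2,50,98],axis=0).round(4).tolist())
    k=(q["d"]>0)&(Y[...,0]<-.15)&(Y[...,0]>-.2)&(abs(Y[...,1]+.042)<.07)&(Y[...,2]>.02)&(Y[...,2]<.15); print(np.percentile(Y[k],[2,50,98],axis=0).round(4).tolist())
E
```

```text
5477
[ 0.66356365 -0.07383873 -0.0732667 ] -3835.880057612737
[[-0.1458, 0.0619, 0.053], [-0.1305, 0.0623, 0.0544], [0.0112, 0.0677, 0.0567], [0.128, 0.0733, 0.0586], [0.1358, 0.0821, 0.0591]]
[[-0.1461, -0.0039, 0.053], [-0.1322, -0.0032, 0.0543], [0.0008, 0.0024, 0.0562], [0.1288, 0.0077, 0.0576], [0.1361, 0.008, 0.0582]]
red 55 [0.05760074 0.04497815 0.04969304] [0.06724908 0.07904483 0.40409906] [117 250] [126 258]
soap 3013 [[-0.0658  0.0108  0.0701]
 [-0.0246  0.0355  0.0734]
 [ 0.0122  0.0598  0.0751]]
tops [[-0.1558 -0.06    0.0922]
 [ 0.0612 -0.0406  0.1017]
 [ 0.1395 -0.0222  0.1059]]
wheel 2574 [[-0.1789 -0.0871  0.0493]
 [-0.1691 -0.0297  0.1053]
 [-0.1619  0.0056  0.1284]]
scene 334 [[-0.2544, -0.0507, 0.1203], [-0.2274, -0.039, 0.1309], [-0.1968, -0.0327, 0.1344]]
[[-0.1937, -0.0855, 0.0241], [-0.1791, -0.0299, 0.097], [-0.1511, 0.0163, 0.1357]]
side 262 [[-0.2531, -0.0552, 0.1157], [-0.2246, -0.0508, 0.1275], [-0.1954, -0.0399, 0.1331]]
[[-0.1973, -0.094, 0.0229], [-0.1742, -0.0628, 0.0989], [-0.151, -0.0053, 0.1345]]
```

View pics/c1.png

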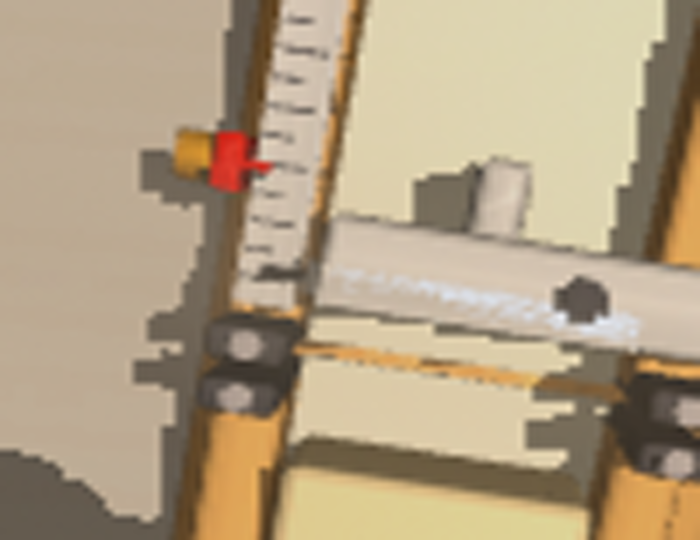

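```bash
cat >> h.py <<'E'
O=np.array([.66356,-.07384]); A=-.07327
RZ=np.array([[np.cos(A),-np.sin(A)],[np.sin(A),np.cos(A)]])
def w(x,y,z): return np.r_[O+RZ@[x,y],z]            # slicer -> world
def s(P): return np.r_[(np.array(P)[:2]-O)@RZ,P[2]]  # world -> slicer
def ray(px,W,z):                                      # wrist pixel -> slicer at height z
    c=r.get_calibration("wrist"); d=W[:3,:3]@[(px[0]-c["cx"])/c["fx"],(px[1]-c["cy"])/c["fy"],1]
    return s(W[:3,3]+d*(z-W[2,3])/d[2])
XG=-.241
def hp(a,up=0): return w(XG,-.042-.038*np.sin(a),.085+.038*np.cos(a)+up)
E
python3 - <<'E'
from h import *
z=np.load("w1.npz"); W=z["W"]; S=np.load("S1.npy")
print("tooth",ray((258.1,122.4),W,.061),"pointer",ray((256.8,140.),W,.061))
for n,px in dict(mould=(392,262),tin=(438,290),bottle=(480,272)).items(): print(n,S[px[1],px[0]])
for yaw in (A,A+np.pi):
    for a in (0,1.57,3.14,4.71): 
        q=r.ik(hp(a),att(yaw)); print(yaw,a,None if q is None else np.round(q,2))
    q=r.ik(w(.066,.045,.17),att(yaw)); print(None if q is None else np.round(q,2))
E
```

```text
tooth [0.06254675 0.07070482 0.061     ] pointer [0.04405605 0.0693428  0.061     ]
mould [-0.07891335 -0.12458767  0.04283646]
tin [-0.10792905 -0.19613143  0.04257278]
bottle [-0.07054409 -0.23659144  0.04931291]
-0.07327 0 [ 0.59  0.23 -0.45  1.99  0.12  0.95 -1.57]
-0.07327 1.57 [ 0.64  0.3  -0.42  2.01  0.16  0.86 -1.52]
-0.07327 3.14 [ 0.55  0.35 -0.42  2.07  0.2   0.77 -1.65]
-0.07327 4.71 [ 0.5   0.28 -0.46  2.04  0.16  0.86 -1.7 ]
[ 0.2   0.78 -0.38  1.    0.27  1.4  -1.77]
3.068322653589793 0 [ 1.09  0.4  -1.11  1.97  0.42  1.03  1.29]
3.068322653589793 1.57 [ 1.12  0.48 -1.06  2.    0.51  0.96  1.3 ]
3.068322653589793 3.14 [ 1.    0.53 -1.03  2.05  0.6   0.89  1.13]
3.068322653589793 4.71 [ 0.98  0.46 -1.09  2.03  0.5   0.95  1.12]
[ 0.42  0.92 -0.96  0.99  0.71  1.52  1.17]
```

```bash
cat >> h.py <<'E'
def crank(a0,a1,step=np.pi/12,speed=.12):
    n=max(1,int(np.ceil(abs(a1-a0)/step))); f=0
    for a in np.linspace(a0,a1,n+1)[1:]:
        r.line_to(hp(a),speed=speed); f=max(f,np.linalg.norm(r.read_wrist_force()))
    print("crank",round(a0,2),round(a1,2),"fmax",round(f,1),"t",r.read_t(),"w",r.read_gripper_width(),"err",(r.read_eef_pos()-hp(a1)).round(4))
def grab(a):
    r.reach(hp(a,.08),att(A)); r.line_to(hp(a),speed=.15); r.move_gripper(0.0)
    print("grab",r.read_gripper_width(),r.read_wrist_force().round(1),r.read_t())
def look(name,a=None):
    if a is not None: r.move_gripper(.085); r.line_to(hp(a,.09+.038*(1-np.cos(a))),speed=.25)
    r.reach(w(.066,.045,.17),att(A)); r.wait(.2); p,X,W=wrist(name)
    cv2.imwrite(f"pics/{name}c.png",cv2.resize(p[100:260,180:330],None,fx=4,fy=3.75,interpolation=cv2.INTER_CUBIC)[:,:,::-1]); print(r.read_t())
E
python3 - <<'E'
from h import *
grab(0.05)
crank(0.05,np.pi/2); print(r.read_wrist_force())
if .015<r.read_gripper_width()<.025: crank(np.pi/2,np.pi*1.1); print(r.read_wrist_force())
E
```

```text
grab 0.018537207090468674 [0.1 0.7 3.2] 5.1833
crank 0.05 1.57 fmax 5.7 t 6.6833 w 0.01820852267548256 err [ 0.0002 -0.0002 -0.0001]
[ 1.72242199 -4.34734064 -2.91927286]
crank 1.57 3.46 fmax 8.8 t 8.6833 w 0.018396225158882958 err [ 0.0002 -0.0002  0.0004]
[ 0.84137007 -0.88560179  5.4122887 ]
```

```bash
python3 - <<'E'
from h import *
crank(np.pi*1.1,11.6,step=np.pi/9,speed=.15)
look("w2",11.6)
E
```

```text
crank 3.46 11.6 fmax 8.5 t 14.6833 w 0.017952281054086805 err [ 0.0001  0.0001 -0.0002]
17.3667
```

View pics/w2c.png

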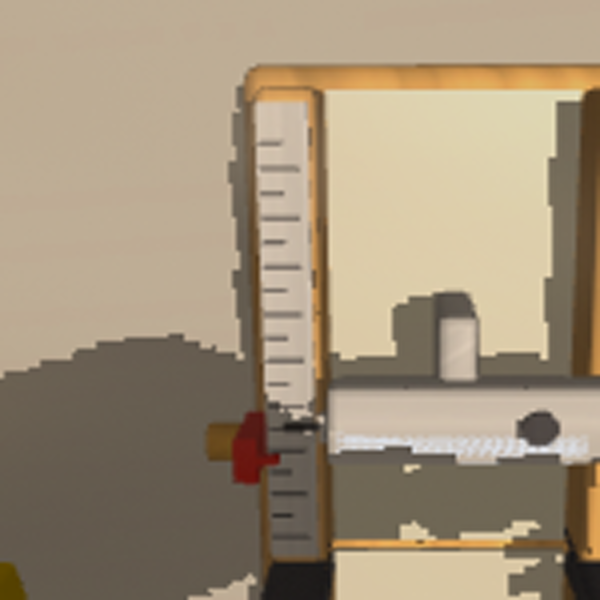

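The crop shows the black pointer tip at crop (285,427), beyond the tooth tip at crop (278,460). I'll convert those to mm and wind back accordingly.

```bash
python3 - <<'E'
from h import *
W=np.load("w2.npz")["W"]
t=ray((249.1,222.3),W,.061); p=ray((250.9,213.5),W,.061); e=p[0]-t[0]; print(t,p,e)
a1=11.6-(e+.006)/.016*2*np.pi+.1; print(a1)
if .003<e<.011:
    grab(11.6); crank(11.6,a1,step=np.pi/9); look("w3",a1)
E
```

```text
[0.06180442 0.07066815 0.061     ] [0.06920522 0.06899841 0.061     ] 0.007400796750901259
6.437519421889829
grab 0.018160476642046838 [-1.   0.4  2.5] 19.8667
crank 11.6 6.44 fmax 14.1 t 23.7417 w 0.018191590390946286 err [0.0002 0.0001 0.0009]
26.3833
```

View pics/w3c.png

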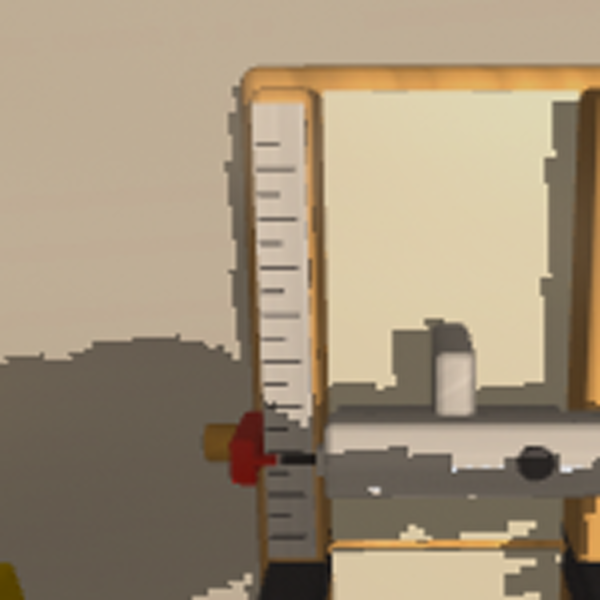

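The pointer at crop (280,459) and the tooth tip at crop (275,461) are level to about half a pixel. I'll check the tooth's height for parallax before pushing.

```bash
python3 - <<'E'
from h import *
for n in ("w2","w3"):
    z=np.load(n+".npz"); X=cloud(z["d"],r.get_calibration("wrist"),z["W"]); p=z["p"].astype(int)
    red=(p[...,0]>90)&(p[...,1]<45)&(p[...,2]<45); v,u=np.where(red)
    k=(u>225)&(u<260)&(v>195)&(v<240)
    for i,j in zip(v[k],u[k]):
        if j>244: print(n,j,i,s(X[i,j]).round(4),p[i,j])
W=np.load("w3.npz")["W"]
print(ray((248.6,222.5),W,.061),ray((250.5,222.0),W,.061))
z=np.load("w3.npz"); X=cloud(z["d"],r.get_calibration("wrist"),z["W"])
for j in (249,250,252,254,256): print(j,[s(X[i,j]).round(4)[[0,2]].tolist() for i in (221,222,223)], z["p"][220:225,j].sum(1))
E
```

```text
w2 245 222 [0.063  0.0736 0.064 ] [101  22  16]
w2 246 222 [0.063  0.0728 0.0638] [101  22  16]
w2 247 222 [0.0626 0.0721 0.0628] [101  21  15]
w2 248 222 [0.0627 0.0713 0.0631] [101  21  14]
w2 249 222 [0.063  0.0704 0.0641] [92 23 18]
w2 245 223 [0.0625 0.0735 0.065 ] [104  21  15]
w2 246 223 [0.0618 0.073  0.0629] [105  26  17]
w2 247 223 [0.0622 0.072  0.064 ] [105  29  22]
w2 248 223 [0.0622 0.0712 0.064 ] [106  29  23]
w2 249 223 [0.0624 0.0704 0.0646] [99 43 36]
w3 245 222 [0.0632 0.073  0.0639] [96 21 15]
w3 246 222 [0.0636 0.072  0.0652] [96 22 15]
w3 247 222 [0.063  0.0715 0.0635] [95 21 15]
w3 245 223 [0.0626 0.0729 0.0648] [105  22  14]
w3 246 223 [0.0624 0.0722 0.0642] [106  28  21]
w3 247 223 [0.0624 0.0714 0.0641] [106  29  23]
w3 248 223 [0.0625 0.0706 0.0646] [106  29  23]
[0.06180496 0.0704742  0.061     ] [0.06222671 0.06892466 0.061     ]
249 [[0.0622, 0.0582], [0.0616, 0.0589], [0.0605, 0.0582]] [174 237 232 238 280]
250 [[0.0632, 0.0615], [0.0632, 0.064], [0.0621, 0.0633]] [165 172 133 151 282]
252 [[0.0633, 0.0616], [0.063, 0.0633], [0.0616, 0.0617]] [162 110  75 107 282]
254 [[0.0636, 0.0628], [0.0629, 0.063], [0.0624, 0.0642]] [161 108  74 106 280]
256 [[0.0633, 0.0617], [0.0628, 0.0629], [0.062, 0.063]] [264 109  72 105 276]
```

The tooth and pointer are at about the same height and the offset is about +0.3 mm. Now to push the soap with feel.

```bash
python3 - <<'E'
from h import *
Y=.0352; Z=.056
u=w(1,0,0)[:2]-O
F=lambda b=np.zeros(3): -(np.mean([r.read_wrist_force() for _ in range(3)],axis=0)-b)[:2]@u
r.move_gripper(0.0)
r.reach(w(-.098,Y,.17),att(A)); r.line_to(w(-.098,Y,Z),speed=.12); r.wait(.3)
b=r.read_wrist_force(); print("base",b.round(2),r.read_t())
x=-.098; log=[]
def go(x,sp):
    r.line_to(w(x,Y,Z),speed=sp); return F(b)
while x<-.040:   # pick up the soap and slide it
    x+=.004; f=go(x,.04); log.append((round(x,4),round(f,2)))
    if f>5: break
print(log,r.read_t())
E
```

```text
base [0.83 1.09 1.18] 29.25
[(-0.094, np.float64(1.0)), (-0.09, np.float64(0.68)), (-0.086, np.float64(1.01)), (-0.082, np.float64(0.65)), (-0.078, np.float64(1.29)), (-0.074, np.float64(1.04)), (-0.07, np.float64(0.81)), (-0.066, np.float64(0.67)), (-0.062, np.float64(0.91)), (-0.058, np.float64(1.18)), (-0.054, np.float64(0.93)), (-0.05, np.float64(0.13)), (-0.046, np.float64(0.22)), (-0.042, np.float64(0.93)), (-0.038, np.float64(1.14))] 33.0
```

```bash
python3 - <<'E'
from h import *
Y=.0352; Z=.056; b=np.array([.83,1.09,1.18])
u=w(1,0,0)[:2]-O
F=lambda: -(np.mean([r.read_wrist_force() for _ in range(3)],axis=0)-b)[:2]@u
x=-.038; log=[]; f=0
while x<-.020 and f<10.3:
    x+= .0005 if f<2.2 else .00015
    r.line_to(w(x,Y,Z),speed=.01); r.wait(.05); f=F(); log.append((round(x*1e3,2),round(float(f),1)))
print(log,r.read_t())
if f>8:
    for _ in range(8): r.wait(.1); print(round(float(F()),1),end=" ")
E
```

```text
[(-37.5, 0.4), (-37.0, 1.3), (-36.5, 0.8), (-36.0, 1.0), (-35.5, 1.5), (-35.0, 1.3), (-34.5, 0.9), (-34.0, 1.9), (-33.5, 1.3), (-33.0, 0.8), (-32.5, 0.5), (-32.0, 1.3), (-31.5, 2.8), (-31.35, 5.3), (-31.2, 6.0), (-31.05, 6.6), (-30.9, 7.5), (-30.75, 6.7), (-30.6, 7.3), (-30.45, 7.7), (-30.3, 7.7), (-30.15, 8.2), (-30.0, 8.4), (-29.85, 9.3), (-29.7, 9.5), (-29.55, 10.0), (-29.4, 10.1), (-29.25, 9.8), (-29.1, 10.7)] 41.7
10.2 10.1 10.8 9.7 9.0 9.8 10.4 10.1
```

```bash
python3 - <<'E'
from h import *
print(s(r.read_eef_pos()),r.read_wrist_force())
r.line_to(w(-.05,.0352,.056),speed=.03); r.line_to(w(-.05,.0352,.17),speed=.15)
look("w4")
z=np.load("w4.npz"); X=cloud(z["d"],r.get_calibration("wrist"),z["W"]); S=X.copy(); S[...,:2]=(X[...,:2]-O)@RZ
print([ (j,z["p"][218:227,j].sum(1)) for j in (252,254,256)])
m=(S[...,2]>.068)&(S[...,2]<.078)&(S[...,1]>.005)&(S[...,1]<.065)&(S[...,0]<.08)&(S[...,0]>-.16); print(np.percentile(S[m],[1,50,99],axis=0).round(4))
cv2.imwrite("pics/w4d.png",cv2.resize(z["p"][100:420,180:400],None,fx=2.6,fy=1.85,interpolation=cv2.INTER_CUBIC)[:,:,::-1])
E
```

```text
[-0.03211839  0.03528516  0.05540086] [-9.36193714 -0.1362886   4.62268749]
45.05
[(252, array([299, 179, 173,  81, 102, 248, 293, 151, 304], dtype=uint64)), (254, array([299, 179, 174,  80, 104, 248, 305, 306, 307], dtype=uint64)), (256, array([294, 212, 170,  76, 101, 246, 299, 300, 303], dtype=uint64))]
[[0.0081 0.006  0.0686]
 [0.0549 0.0301 0.0739]
 [0.0768 0.0598 0.0777]]
```

View pics/w4d.png

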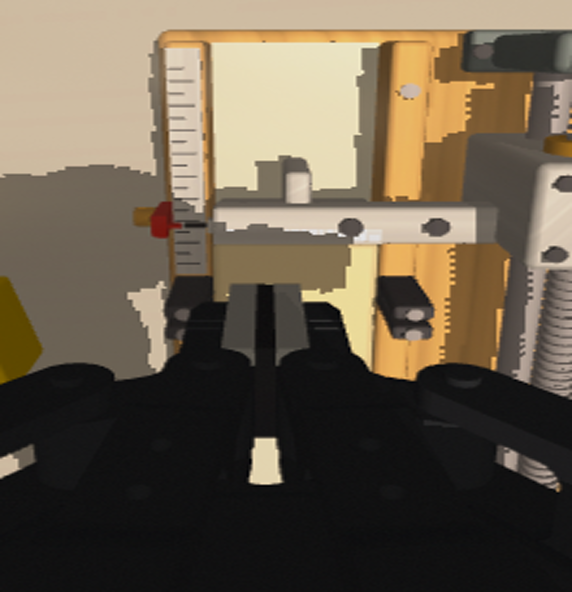

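View pics/w4c.png

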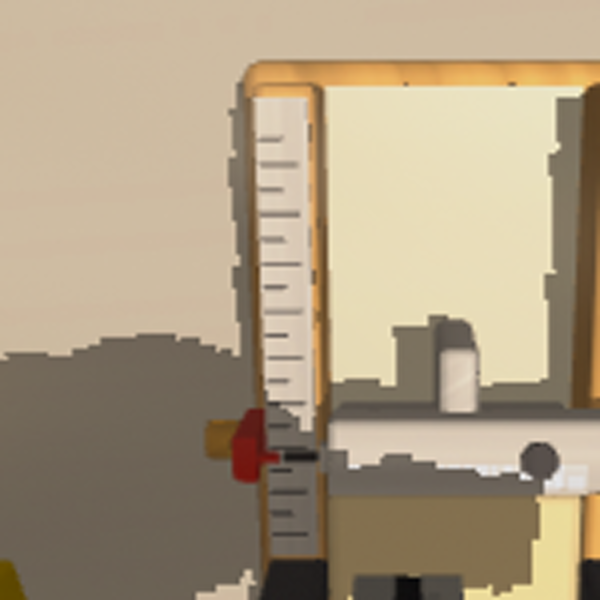

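The pointer (crop (300,456)) is still on the tooth (crop (278,457)). The soap bears against the stop and the robot is clear of everything, so I'll hand in.

```bash
python3 - <<'E'
from h import *
r.move_gripper(.085); print(r.close_job(), r.read_t())
E
```

```text
the job is handed in; nothing more can be done
the job is handed in; nothing more can be done
```

The job is handed in, with no verdict shown: the stop was wound out about 7 mm past the red mark and back to within about 0.5 mm of it, the soap was leaned on it at about 10 N without the pointer moving, and everything was released by about 45 s.

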